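# Screw the dispenser head on until its spout faces the drip tray

## Robot

A 6-joint arm with a two-finger parallel gripper is mounted at the origin on a cart in front of the work surface, level with it; the furniture and walls round the work are solid. World frame = base frame: x ahead of the robot, y to its left, z up, the work surface at z = 0. Lengths are in m, angles in rad, forces in N, time in s.
With the tool pointing down it reaches from about 0.25 to 0.725 m from the base axis. Payload 9.7 kg.
Tool frame: the origin (TCP) lies on the centre line of the jaws, within the pads' length; the fingertips stand 14 mm ahead of it and the grasp point (between the pads) lies 5 mm behind it (bot.nose_length is the distance from the TCP to the fingertips, in m); z points along the fingers, y is the line along which they close (so a half turn about z gives the same grasp; the last joint's range is limited). The gripper opens to 85 mm and grips with 20 to 120 N. Pads are 22 mm wide; open, the fingers measure 114 mm over their backs; the gripper's body (76 mm by 85 mm) begins 54 mm behind the grasp point. The pads swing forward as they close: fully open they stand 13 mm farther back than shut.
Start: joints at [-1.168, 0.087, 0.176, 1.66, 0, 1.571], TCP at [0.216, -0.506, 0.245] pointing down, gripper open.
Joint ranges: [-3.13, 3.13], [-0.85, 1.81], [-1.15, 1.24], [-2.2, 2.28], [-1.44, 1.52], [-3.14, 3.14]. Speed limits (rad/s): [2.22, 2.22, 2.57, 3.14, 3.14, 3.14].

## Interface

Orientations are given as a unit quaternion [w, x, y, z].
In Python, from bench import bot gives the robot as it stands. Calls block until the motion is done:
- bot.reach(position, orientation): joint-space move of the TCP to a pose.
- bot.move_linear(position, frame=None, velocity=0.15, guard=None): straight line of the TCP; frame=None keeps the orientation; velocity is the mean speed in m/s. With guard (N) it stops when the force on the tool has changed by that much, and returns True; else False.
- bot.set_joints(angles): joint-space move.
- bot.move_gripper(opening, newtons=None): finger opening in m; newtons is the grip in N (None keeps the last); returns when the fingers have stopped.
- bot.dwell(seconds).
- bot.solve_ik(position, orientation): joint angles nearest the present ones, or None.
- bot.get_state(): the state.
- bot.grab_frame(name): name is "scene" or "top"; returns (picture, depth): 420x560x3 uint8, red, green, blue; 420x560 float32, m along the optical axis (not along the pixel's ray), 0 where there is no reading.
- bot.calibration(name): a dict with "intrinsics" (3x3 intrinsics, pixels), "origin" and "rotation" of the camera in the world. Camera axes: x right, y down, z forward; pixel columns grow to the right and rows downward; lengths in m; the calibration is good to about 2 mm. A picture is of the moment at which its call begins. calibration takes no time and is no camera call.
A pose or a line that the arm cannot do raises bot.MotionError and nothing moves.
- bot.close_job(): hands the job in; it is judged then, once.
The state is a dict: "t": time; "qpos": joint angles; "qvel": joint speeds; "tau": joint torques, N m; "position": TCP position; "eef_rot": TCP orientation; "force": force on the tool from outside, world axes, zero at the start; "wrist_torque": the same for the moment, N m; "gripper_width": finger opening in m; "finger_force": force on a finger pad.
Only numpy, scipy, OpenCV 4.12 (cv2) and the standard library are available. Lean on these libraries where they do the work, as an engineer would, in place of code of your own. Each camera call takes 0.05 s, during which the arm holds its last target. There are 200 camera calls.

## Task

Put the blue dispenser head on the hand-rub bottle and screw it on clockwise, feeling gently for where the thread lets it in, until its spout points over the drip tray of the bottle's stand. There is no stop to turn against: it must have gone at least a twelfth of a turn into the thread, and be let go standing level with the spout over the middle of the tray. Do not force the head on the bottle, and leave the other things on the table where they are.

Things in the scene. Friction and masses are not known exactly. Their poses are not given: they have to be found in the camera images.
- head: Loose blue dispenser head, about 0.1 kg, standing upright on the table at the start. Origin: centre of the underside of its round skirt; z up along its axis, x towards the spout. Skirt 56 mm across and 38 mm high with its top; hollow below, 48 mm across and 34 mm deep. Total height 68 mm.
- grip (a point): Middle of the head's grip block, on its axis 53 mm above the underside. The block is 32 mm along the head's x, 30 mm along y, from 38 to 68 mm above the underside. Grip it from above across its two ribbed flat faces (+y and -y); the spout leaves at +x.
- spout_tip (a point): Mouth of the head's white spout, 68 mm from the head's axis along its x, 34 mm above its underside. The spout is 10 mm thick, reaches 73 mm from the axis and stands no higher than 61 mm above the underside.
- lugs (a point): On the head's axis, 4 mm above the underside: the level of four lugs inside the skirt, 3.8 mm thick, at 45, 135, 225 and 315 degrees about z, leaving a 36 mm wide opening between them.
- dock: Fixed steel stand holding the white bottle with a blue band (72 mm across, 125 mm high), which does not turn in it. Origin: on the table under the bottle's axis; z up; x points from the bottle to the drip tray. Foot plate from x = -49 to x = 101 mm, 92 mm wide.
- tray (a point): Middle of the grey round drip tray (54 mm across) of the stand, 68 mm from the bottle's axis along the stand's x, 20 mm above the table. The mouth of the spout must end above this point.
- rim (a point): Centre of the bottle's flat rim (44 mm across), 120 mm above the table. A tapered nose, 34 mm across (27 at its top), stands 5 mm above it to centre the head. The lugs rest on the rim, the head's underside then 2 mm below it, except at four thread mouths 38 degrees wide, 90 degrees apart, that slope in clockwise. Touch down at 10 mm/s or slower: a push or knock over 45 N between head and bottle or stand spoils the thread.
- mouth (a point): On the bottle's axis 7 mm below the rim: the head's underside is about here once the lugs have sunk (5 to 8 mm) into the mouths. Where the mouths lie about the axis differs each time and is not measured: press it lightly (a few newtons) on the rim and turn it clockwise from above, up to a quarter turn, until it sinks. If it lands part sunk (1 to 4 mm), lift, turn on 15 degrees, set down again.
- deep (a point): On the bottle's axis 13 mm below the rim: the head's underside must end here or lower, 30 degrees or more past the mouth. The thread draws the head down 32 mm per clockwise turn, with 1.4 mm of play up and down, for 140 degrees; it stays where let go. Begin on the rim with the spout 130 to 150 degrees anticlockwise of the tray; if it catches too near the tray, unscrew and begin again.
- cup_blue: Specimen cup with a blue lid, 46 mm across, 59 mm high, on the table; bystander. Origin at the centre of its underside.
- dropper: Amber dropper bottle, 33 mm across, 102 mm high, upright on the table; bystander. Origin at the centre of its underside.
- tape: Roll of black tape, 59 mm across, 19 mm high, lying on the table; bystander. Origin at the centre of its underside.
- antiseptic: Green squeeze bottle with a white nozzle, 41 x 61 x 99 mm, upright on the table; bystander. Origin at the centre of its underside.

How it is judged:
By the outcome, as a careful person would: the job done as asked, in the order asked, and still so for the second after the job is handed in, with the robot touching nothing.
It also fails if it takes over 51 s, if anything falls off the work surface, if the arm or the gripper's body presses on something with over 40 N, if the wrist force passes 120 N, or if a joint passes its speed limit or range.

## Working session

There is one attempt and no reset: what is moved stays moved. The work goes in short steps, each a Python script; the robot and the scene stay as the last script left them, time stands still between calls to the robot, and variables do not carry over. Pictures are saved under pics/ and viewed, at most 10 in all, crops included, and the job is handed in when it is done.

```bash
mkdir -p pics; ls
python3 - <<'E'
from bench import bot
import cv2,numpy as np
for n in("scene","top"):
    p,d=bot.grab_frame(n); cv2.imwrite(f"pics/{n}0.png",p[:,:,::-1]); np.savez(f"pics/{n}0.npz",p=p,d=d)
    c=bot.calibration(n); print(n,c)
s=bot.get_state(); print(s["t"],s["position"],s["eef_rot"],s["force"],bot.nose_length)
E
```

```text
pics
scene {'intrinsics': array([[536.73005183,   0.        , 278.39657715],
       [  0.        , 536.73005183, 217.16770441],
       [  0.        ,   0.        ,   1.        ]]), 'origin': array([0.12402853, 0.91622242, 0.96948979]), 'rotation': array([ 0.08599486, -0.18709379,  0.90855306, -0.36349985])}
top {'intrinsics': array([[433.15401307,   0.        , 283.54885234],
       [  0.        , 433.15401307, 204.54514155],
       [  0.        ,   0.        ,   1.        ]]), 'origin': array([0.26478773, 0.17499307, 1.11305598]), 'rotation': array([ 0.07463038, -0.67146709,  0.73312995, -0.07799187])}
0.1 [ 0.21551918 -0.505812    0.2446661 ] [-5.81891656e-04  9.79787594e-01  2.00039789e-01 -1.25924832e-04] [-0.35866671 -0.40587585  0.42405954] 0.014
```

View pics/scene0.png

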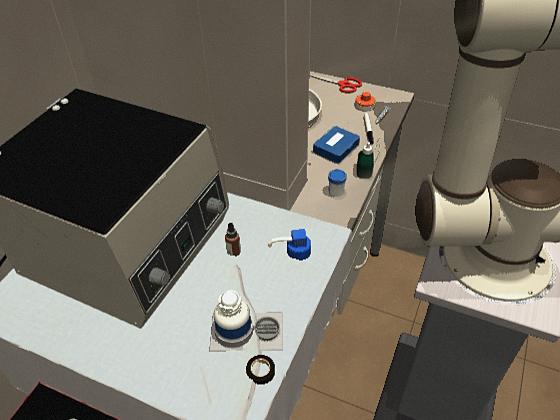

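View pics/top0.png

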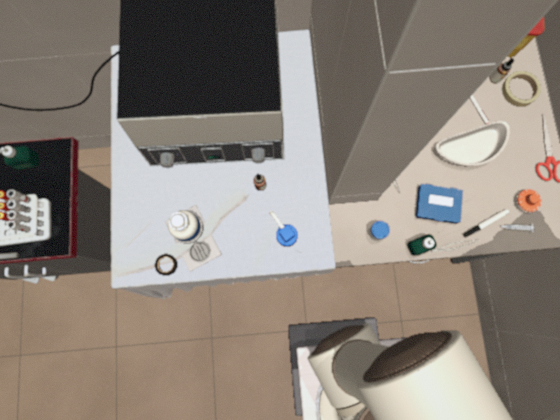

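The scene view shows the head at (298,243), bottle rim at (230,297), tray at (267,327), tape at (260,369) and dropper at (233,240). In the top view the head is at (287,235) with its spout towards (273,213), the rim at (180,218), the tray at (200,251), and a pillar to the right of the head.

```bash
cat > h.py <<'E'
import numpy as np,cv2
from scipy.spatial.transform import Rotation as R
from bench import bot
def rot(q): return R.from_quat(np.roll(q,-1)).as_matrix()
def cloud(n,d):
    c=bot.calibration(n);K=c["intrinsics"];v,u=np.mgrid[:420,:560]
    P=np.stack([(u-K[0,2])/K[0,0]*d,(v-K[1,2])/K[1,1]*d,d],-1)@rot(c["rotation"]).T+c["origin"]
    P[d==0]=np.nan; return P
def plane(n,uv,z):
    c=bot.calibration(n);K=c["intrinsics"]
    r=rot(c["rotation"])@np.array([(uv[0]-K[0,2])/K[0,0],(uv[1]-K[1,2])/K[1,1],1]);o=c["origin"]
    return o+r*(z-o[2])/r[2]
E
python3 - <<'E'
from h import *
np.set_printoptions(precision=4,suppress=True)
for n in("scene","top"):
    z=np.load(f"pics/{n}0.npz");p,d=z["p"],z["d"];P=cloud(n,d)
    hsv=cv2.cvtColor(p,cv2.COLOR_RGB2HSV)
    X=P[...,0];Y=P[...,1];Z=P[...,2]
    pts={"scene":[(298,243),(267,327),(260,357),(233,240),(230,297),(150,310),(300,260)],"top":[(287,235),(200,251),(166,264),(259,182),(180,218),(230,250),(379,230)]}[n]
    for u,v in pts: print(n,u,v,P[v,u])
    b=(hsv[...,0]>100)&(hsv[...,0]<125)&(hsv[...,1]>150)
    c0=P[pts[0][1],pts[0][0]]
    near=np.hypot(X-c0[0],Y-c0[1])<.1
    m=b&near
    for lo,hi in((.03,.045),(.06,.075)):
        k=m&(Z>lo)&(Z<hi); q=P[k][:,:2].astype(np.float32)
        if len(q)>5: print("blue",lo,k.sum(),q.mean(0),q.min(0),q.max(0),cv2.minAreaRect(q))
    k=near&~b&(Z>.025)&(Z<.07)&(hsv[...,1]<90); print("spout",k.sum(),P[k].mean(0)); 
    q=P[k];dd=np.hypot(*(q-c0)[:,:2].T); f=q[dd>np.nanmax(dd)-.012]; print("far",f.mean(0),dd.max())
    c1=P[pts[4][1],pts[4][0]]
    k=(np.hypot(X-c1[0],Y-c1[1])<.06)&(Z>.117)&(Z<.122);q=P[k][:,:2].astype(np.float32);print("rim",k.sum(),cv2.minEnclosingCircle(q),q.mean(0))
    k=(np.hypot(X-c1[0],Y-c1[1])<.06)&(Z>.1225);q=P[k][:,:2].astype(np.float32);print("nose",k.sum(),q.mean(0), P[k][:,2].max())
    # pillar/oven extents
    k=(Z>.1)&(Z<.6)&(X>0)&(X<.75)&(np.abs(Y)<.6);
    for a in range(0,8):
        kk=k&(X>a*.1)&(X<a*.1+.1)
        if kk.sum(): print("obst x",a*.1,kk.sum(),np.percentile(Y[kk],[0,5,50,95,100]),Z[kk].max())
E
```

```text
scene 298 243 [0.4218 0.1751 0.0537]
scene 267 327 [0.4065 0.3804 0.014 ]
scene 260 357 [0.3898 0.4499 0.0173]
scene 233 240 [0.5573 0.231  0.063 ]
scene 230 297 [0.4676 0.4083 0.1225]
scene 150 310 [0.6252 0.4652 0.0651]
scene 300 260 [0.4123 0.1856 0.0095]
blue 0.03 214 [0.4207 0.1732] [0.3992 0.1365] [0.4534 0.1905] ((0.42179441452026367, 0.16809982061386108), (0.05476502701640129, 0.042680446058511734), 36.423500061035156)
blue 0.06 146 [0.4254 0.1632] [0.4062 0.1438] [0.4433 0.1808] ((0.4254206717014313, 0.16176703572273254), (0.03157021105289459, 0.031311001628637314), 27.426753997802734)
spout 141 [0.4572 0.1821 0.0554]
far [0.4814 0.1958 0.0494] 0.06868319034496945
rim 125 ((0.4683193266391754, 0.4125136733055115), 0.023227648809552193) [0.4644 0.4154]
nose 174 [0.4667 0.4142] 0.12892028490590568
obst x 0.0 7103 [-0.0736 -0.0125  0.065   0.1091  0.1257] 0.5999681055572195
obst x 0.1 12057 [0.0179 0.058  0.0812 0.1259 0.1439] 0.5999708878316423
obst x 0.2 162 [0.0082 0.0138 0.0383 0.05   0.0537] 0.5952480322376498
obst x 0.4 446 [0.3902 0.3957 0.4184 0.4325 0.4349] 0.128920284
[... 999 characters left out ...]
 [0.4653 0.4098]
nose 117 [0.4659 0.4102] 0.1281993470763887
obst x 0.0 1065 [0.0318 0.0423 0.0791 0.1102 0.1228] 0.42330498746914913
obst x 0.1 4167 [-0.125   0.0134  0.0802  0.1214  0.1411] 0.5999984335097479
obst x 0.2 402 [-0.0245 -0.0159  0.0221  0.0451  0.0482] 0.5999032212366965
obst x 0.30000000000000004 2 [-0.1787 -0.1786 -0.1777 -0.1768 -0.1767] 0.10127539844904399
obst x 0.4 306 [0.3885 0.3916 0.408  0.4282 0.4326] 0.1281993470763887
obst x 0.5 9924 [-0.0899 -0.0804  0.0031  0.0416  0.441 ] 0.5999812293070039
obst x 0.6000000000000001 13613 [0.0396 0.041  0.2777 0.4625 0.4862] 0.5996597618210499
obst x 0.7000000000000001 4394 [0.0401 0.0407 0.2778 0.4597 0.4806] 0.5338500386846653
```

Run:
```python
from h import *
np.set_printoptions(precision=4,suppress=True)
ims=[]
for n,(u0,v0) in (("scene",(200,280)),("top",(150,195))):
    z=np.load(f"pics/{n}0.npz");p,d=z["p"],z["d"];P=cloud(n,d)
    ims.append(cv2.resize(p[v0:v0+80,u0:u0+95,::-1],None,fx=4.2,fy=4.2,interpolation=cv2.INTER_NEAREST))
    g=p.astype(int); 
    near=np.hypot(P[...,0]-.405,P[...,1]-.381)<.045
    away=np.hypot(P[...,0]-.467,P[...,1]-.411)>.039
    k=(near&away&(p.max(2)<150)).astype(np.uint8)
    k=cv2.morphologyEx(k,cv2.MORPH_CLOSE,np.ones((3,3)))
    cs=max(cv2.findContours(k,0,2)[0],key=cv2.contourArea)
    e=cv2.fitEllipse(cv2.convexHull(cs)); print(n,e,plane(n,e[0],.02))
    X,Y,Z=P[...,0],P[...,1],P[...,2]
    for lo,hi in((.05,.15),(.15,.3),(.3,.5)):
      k=(Z>lo)&(Z<hi)&(X>.5)&(Y>.08)&(Y<.5)&(np.hypot(X-.556,Y-.22)>.05);print("oven min x",lo,np.percentile(X[k],[0,1,5,50]) if k.any() else None)
cv2.imwrite("pics/crop.png",np.hstack(ims)); print(np.hstack(ims).shape)
s=bot.get_state();q=s["qpos"];print(q)
for psi in (30,210,-14,166,-154,26):
    for pos in ((.425,.160,.15),(.467,.411,.2)):
        a=np.radians(psi)/2
        print(psi,pos,bot.solve_ik(list(pos),[0,np.cos(a),np.sin(a),0]))
```

```text
scene ((264.40264892578125, 329.86016845703125), (23.565481185913086, 32.1434440612793), 62.40052032470703) [0.4068 0.392  0.02  ]
oven min x 0.05 [0.5008 0.5987 0.6134 0.6368]
oven min x 0.15 [0.5959 0.6188 0.6234 0.6435]
oven min x 0.3 [0.6327 0.6454 0.6607 0.8541]
top ((197.52532958984375, 250.76210021972656), (5.414809226989746, 6.31982421875), 171.44590759277344) [0.4045 0.3861 0.02  ]
oven min x 0.05 [0.5003 0.5963 0.6075 0.6195]
oven min x 0.15 [0.598  0.6174 0.6206 0.6337]
oven min x 0.3 [0.6353 0.6428 0.6531 0.7671]
(336, 798, 3)
[-1.168   0.0874  0.1752  1.6598 -0.      1.5708]
30 (0.425, 0.16, 0.15) [ 0.3601 -0.1574 -0.2453  1.4828  0.      2.9781]
30 (0.467, 0.411, 0.2) [ 0.7217  0.2509  0.2745  1.5944  0.     -2.9435]
210 (0.425, 0.16, 0.15) [ 0.3601 -0.1574 -0.2453  1.4828  0.     -0.1635]
210 (0.467, 0.411, 0.2) [0.7217 0.2509 0.2745 1.5944 0.     0.1981]
-14 (0.425, 0.16, 0.15) [ 0.3601 -0.1574 -0.2453  1.4828  0.     -2.5372]
-14 (0.467, 0.411, 0.2) [ 0.7217  0.2509  0.2745  1.5944  0.     -2.1755]
166 (0.425, 0.16, 0.15) [ 0.3601 -0.1574 -0.2453  1.4828  0.      0.6044]
166 (0.467, 0.411, 0.2) [0.7217 0.2509 0.2745 1.5944 0.     0.966 ]
-154 (0.425, 0.16, 0.15) [ 0.3601 -0.1574 -0.2453  1.4828  0.     -0.0937]
-154 (0.467, 0.411, 0.2) [0.7217 0.2509 0.2745 1.5944 0.     0.2679]
26 (0.425, 0.16, 0.15) [ 0.3601 -0.1574 -0.2453  1.4828  0.      3.0479]
26 (0.467, 0.411, 0.2) [ 0.7217  0.2509  0.2745  1.5944  0.     -2.8737]
```

View pics/crop.png

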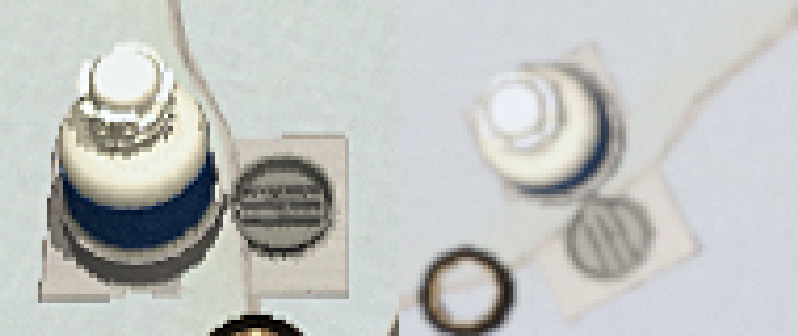

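The crop gives the tray centre at about (267.3,328.9) in the scene view and (199.6,251.5) in the top view. The nose top is at (229,297.4) and (177.1,220.5). The plate's tray-end corners are visible in both views.

Run:
```python
from h import *
np.set_printoptions(precision=4,suppress=True)
D={"scene":[(267.3,328.9),(229,297.4),(347,136),(347,297)],"top":[(199.6,251.5),(177.1,220.5),(299,250),(172,320)]}
for n in D:
    t,b,a,c=D[n]; off={"scene":(200,280),"top":(150,195)}[n]
    T=plane(n,t,.02);B=plane(n,b,.125);v=T-B
    A,C=[plane(n,(off[0]+x/4.2-.5,off[1]+y/4.2-.5),.006) for x,y in(a,c)]
    m=(A+C)/2
    print(n,T,B,np.hypot(*v[:2]),np.degrees(np.arctan2(v[1],v[0])),"plate edge",A,C,np.hypot(*(A-C)[:2]),"bottle from edge",np.degrees(np.arctan2((m-B)[1],(m-B)[0])),np.hypot(*(m-B)[:2]))
    w=(A-C)[:2]; print("edge normal", (np.degrees(np.arctan2(w[1],w[0]))+90)%180-180)
```

```text
scene [0.4023 0.3876 0.02  ] [0.468  0.4114 0.125 ] 0.06982196946666447 -160.09433111128794 plate edge [0.3948 0.3294 0.006 ] [0.3584 0.4132 0.006 ] 0.09138679070452417 bottle from edge -156.3194544492015 0.09979371987038141
edge normal -156.53640025228265
top [0.4022 0.381  0.02  ] [0.4655 0.4099 0.125 ] 0.06958782076001908 -155.4029921848322 plate edge [0.3928 0.3302 0.006 ] [0.3574 0.409  0.006 ] 0.08635892447840286 bottle from edge -155.93547878359274 0.09900204876162441
edge normal -155.78244259572867
```

```bash
cat >> h.py <<'E'
np.set_printoptions(precision=4,suppress=True)
def quat(deg): a=np.radians(deg)/2; return [0,np.cos(a),np.sin(a),0]
def ik(pos,deg,q6near):
    q=np.array(bot.solve_ik(list(pos),quat(deg)),float)
    q[5]+=2*np.pi*np.round((q6near-q[5])/(2*np.pi)); assert abs(q[5])<3.13,q
    return q
def st(m=""):
    s=bot.get_state(); e=rot(s["eef_rot"]); yaw=np.degrees(np.arctan2(e[1,0],e[0,0]))
    print(m,"t%.2f"%s["t"],s["position"],"yaw%.1f"%yaw,"F",s["force"],"w%.4f"%s["gripper_width"],"q6 %.3f"%s["qpos"][5]); return s
E
python3 - <<'E'
from h import *
q0=bot.get_state()["qpos"]
q=ik((.137,-.322,.25),23,1.57); bot.set_joints(q); st("retracted")
q=ik((.33,.12,.22),30,2.9); bot.set_joints(q); st("swung")
q=ik((.425,.160,.13),30,2.9); bot.set_joints(q); st("above")
bot.move_linear([.425,.160,.057],velocity=.1,guard=8); st("down")
bot.move_gripper(.02,30); s=st("gripped"); print(s["finger_force"])
bot.move_linear([.425,.160,.15],velocity=.15); s=st("lifted")
p,d=bot.grab_frame("scene");p2,d2=bot.grab_frame("top")
np.savez("pics/l.npz",p=p,d=d,p2=p2,d2=d2)
cv2.imwrite("pics/lift.png",np.hstack([cv2.resize(p[150:300,230:360,::-1],None,fx=3,fy=3),cv2.resize(p2[150:300,220:350,::-1],None,fx=3,fy=3)]))
E
```

```text
retracted t0.92 [ 0.1373 -0.3228  0.2501] yaw23.0 F [0.2796 0.2052 0.0424] w0.0853 q6 1.572
swung t2.77 [0.3303 0.1196 0.22  ] yaw30.0 F [0.7932 0.116  0.4819] w0.0853 q6 2.966
above t3.38 [0.4246 0.1593 0.1305] yaw29.9 F [0.0562 0.5009 0.5892] w0.0852 q6 2.978
down t4.27 [0.4254 0.1601 0.0577] yaw30.0 F [ 0.3441 -0.3752  0.0737] w0.0855 q6 2.978
gripped t4.82 [0.4251 0.16   0.0572] yaw30.0 F [-0.0936 -1.5059  3.2712] w0.0294 q6 2.978
34.84211325645447
lifted t5.58 [0.4247 0.1599 0.149 ] yaw30.0 F [-0.4303 -0.6682 -0.1688] w0.0292 q6 2.978
```

View pics/lift.png

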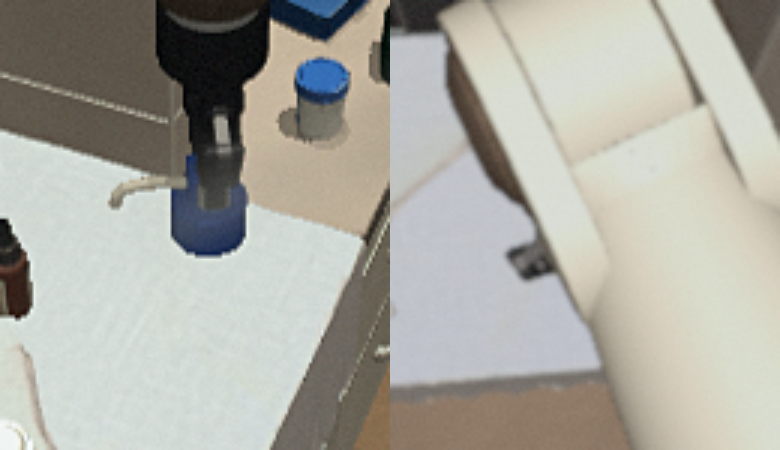

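The head is held upright: blue skirt at crop (209,215), spout level. Next I carry it over the bottle and touch down.

Run:
```python
from h import *
bot.set_joints(ik((.43,.18,.25),30,2.9)); st("up")
q=ik((.467,.411,.24),-16,-2.1); bot.set_joints(q); st("over")
bot.move_linear([.467,.411,.192],velocity=.1); bot.dwell(.2); st("near")
r=bot.move_linear([.467,.411,.166],velocity=.008,guard=4); print(r)
s=st("touch"); print(s["wrist_torque"])
p,d=bot.grab_frame("scene"); cv2.imwrite("pics/touch.png",cv2.resize(p[200:350,150:320,::-1],None,fx=4,fy=4)[:600])
```

```text
up t6.17 [0.4302 0.1802 0.2499] yaw30.0 F [ 1.1383 -0.7137 -1.137 ] w0.0294 q6 3.014
over t10.43 [0.467  0.4109 0.2401] yaw-16.0 F [-0.471  -0.3313 -1.6109] w0.0293 q6 -2.140
near t11.26 [0.4673 0.4112 0.1929] yaw-16.0 F [-0.879   0.5308 -0.5381] w0.0295 q6 -2.141
True
touch t13.28 [0.467  0.411  0.1748] yaw-16.0 F [-0.472   0.7465  5.1553] w0.0292 q6 -2.141
[ 0.0155  0.0107 -0.0209]
```

View pics/touch.png

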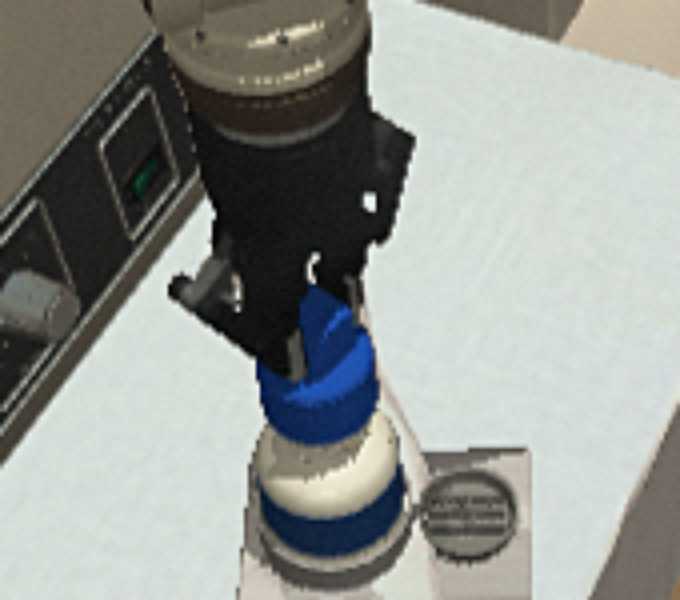

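Touchdown came at 118 mm underside height, so it rests on the rim, and lateral force is small. Now I feel clockwise for the mouth.

Run:
```python
from h import *
x,y=.467,.411; yaw=-16.; z=bot.get_state()["position"][2]; z0=z
for i in range(19):
    yaw-=5; q6=bot.get_state()["qpos"][5]
    bot.set_joints(ik((x,y,z),yaw,q6))
    s=bot.get_state(); F=s["force"][2]
    if F<4:
        bot.move_linear([x,y,z-.009],velocity=.009,guard=max(4.5-F,3)); s=bot.get_state()
        z=s["position"][2]
    elif F>8: z+=.0004
    print("t%.2f"%s["t"],"yaw",yaw,"z %.4f"%z,"act %.4f"%s["position"][2],"F",s["force"],"Tz %.2f"%s["wrist_torque"][2])
    if z<z0-.0042 or abs(s["wrist_torque"][2])>1.5: break
```

```text
t13.85 yaw -21.0 z 0.1748 act 0.1748 F [ 0.0807 -1.0123  4.2064] Tz -0.02
t14.38 yaw -26.0 z 0.1748 act 0.1748 F [-0.4458  0.5332  4.1834] Tz -0.06
t14.91 yaw -31.0 z 0.1748 act 0.1748 F [-0.4677  0.1339  4.2253] Tz -0.03
t15.44 yaw -36.0 z 0.1748 act 0.1748 F [-0.1883  0.2879  5.257 ] Tz -0.03
t15.69 yaw -41.0 z 0.1748 act 0.1748 F [-0.4559  0.2755  4.5632] Tz -0.03
t16.22 yaw -46.0 z 0.1749 act 0.1749 F [-0.6124 -0.202   5.3422] Tz -0.02
t16.74 yaw -51.0 z 0.1748 act 0.1748 F [-0.6514  0.4617  4.4403] Tz -0.01
t17.28 yaw -56.0 z 0.1747 act 0.1747 F [-0.1783 -0.3083  4.0881] Tz 0.07
t17.86 yaw -61.0 z 0.1742 act 0.1742 F [-0.0474  0.8998  3.9548] Tz -0.02
t18.57 yaw -66.0 z 0.1721 act 0.1721 F [1.4581 1.6387 0.9339] Tz -0.01
t19.27 yaw -71.0 z 0.1703 act 0.1703 F [-0.3006  2.3574  0.8918] Tz -0.01
```

Run:
```python
from h import *
x,y=.467,.411; yaw=-71.
z=bot.get_state()["position"][2]
for i in range(5):
    F=bot.get_state()["force"][2]
    r=bot.move_linear([x,y,z-.009],velocity=.009,guard=4); s=bot.get_state();z=s["position"][2]
    print(r,"t%.2f"%s["t"],"z %.4f"%z,"F",s["force"],"Tz %.2f"%s["wrist_torque"][2],"w",s["gripper_width"])
    if s["force"][2]>4: break
```

```text
True t19.63 z 0.1696 F [0.8824 0.4142 3.6913] Tz 0.04 w 0.029044608512082352
True t19.96 z 0.1693 F [-0.2424  0.0648  4.1434] Tz -0.06 w 0.02933600049124955
```

Run:
```python
from h import *
x,y=.467,.411; yaw=-71.
s=bot.get_state();z=s["position"][2]
for i in range(6):
    yaw-=4; z-=.00036
    bot.set_joints(ik((x,y,z),yaw,s["qpos"][5])); s=bot.get_state(); F=s["force"][2]
    if F<2 and F>-2:
        bot.move_linear([x,y,z-.004],velocity=.009,guard=4); s=bot.get_state(); z=s["position"][2]
    elif F>8: z+=.0003
    elif F<-3: z-=.0003
    print("t%.2f"%s["t"],"yaw",yaw,"z %.4f"%z,"act %.4f"%s["position"][2],"F",s["force"],"before",round(F,1),"Tz %.2f"%s["wrist_torque"][2])
    if abs(F)>20 or abs(s["wrist_torque"][2])>1: break
```

```text
t20.21 yaw -75.0 z 0.1689 act 0.1688 F [0.9015 3.0774 2.0104] before 2.0 Tz -0.09
t20.68 yaw -79.0 z 0.1684 act 0.1684 F [-0.1052  0.5499  3.99  ] before 1.5 Tz -0.01
t21.16 yaw -83.0 z 0.1680 act 0.1680 F [-0.6767  1.2723  3.9164] before 1.7 Tz -0.03
t21.41 yaw -87.0 z 0.1677 act 0.1677 F [2.2944 3.4693 2.0375] before 2.0 Tz -0.09
t21.66 yaw -91.0 z 0.1673 act 0.1673 F [3.8036 3.3829 2.0373] before 2.0 Tz -0.13
t21.91 yaw -95.0 z 0.1669 act 0.1670 F [3.2391 3.5131 2.8685] before 2.9 Tz -0.11
```

Run:
```python
from h import *
x,y=.467,.411; yaw=-95.
s=bot.get_state();z=s["position"][2]
while yaw>-156:
    d=min(5,yaw+156); yaw-=d; z-=.000089*d
    bot.set_joints(ik((x,y,z),yaw,s["qpos"][5])); s=bot.get_state(); F=s["force"][2]
    if F>4: z+=.0002
    elif F<-1: z-=.0002
    print("t%.2f"%s["t"],"yaw",yaw,"z %.4f"%z,"F",s["force"],"T",s["wrist_torque"])
    if abs(F)>15 or abs(s["wrist_torque"][2])>1: break
p,d=bot.grab_frame("scene"); np.savez("pics/s2.npz",p=p,d=d); cv2.imwrite("pics/screwed.png",cv2.resize(p[200:350,150:320,::-1],None,fx=4,fy=4))
```

```text
t22.16 yaw -100.0 z 0.1666 F [3.0237 2.6768 1.8443] T [ 0.868  -0.7915 -0.0951]
t22.41 yaw -105.0 z 0.1661 F [3.9137 2.9762 2.2026] T [ 0.9442 -0.8383 -0.085 ]
t22.66 yaw -110.0 z 0.1657 F [4.2299 2.9086 2.9254] T [ 0.9288 -0.8991 -0.1055]
t22.91 yaw -115.0 z 0.1652 F [3.8986 3.357  2.0832] T [ 0.9116 -0.9125 -0.0749]
t23.16 yaw -120.0 z 0.1648 F [4.0673 3.5956 2.5021] T [ 0.87   -0.9462 -0.1242]
t23.41 yaw -125.0 z 0.1643 F [3.2781 3.7371 2.4923] T [ 0.902  -0.8999 -0.1014]
t23.66 yaw -130.0 z 0.1639 F [4.0329 4.0119 3.0674] T [ 0.9668 -0.8438 -0.1303]
t23.91 yaw -135.0 z 0.1634 F [4.4408 3.5571 2.4502] T [ 0.9424 -0.8448 -0.0431]
t24.16 yaw -140.0 z 0.1630 F [4.2225 3.4403 3.3524] T [ 0.8399 -0.8814 -0.0737]
t24.41 yaw -145.0 z 0.1626 F [2.6576 3.2778 3.0939] T [ 0.8439 -0.901  -0.0893]
t24.66 yaw -150.0 z 0.1621 F [3.5916 3.3536 2.8105] T [ 0.8298 -0.8502 -0.0379]
t24.91 yaw -155.0 z 0.1617 F [3.9092 3.2736 3.053 ] T [ 0.9391 -0.8341 -0.0914]
t25.16 yaw -156.0 z 0.1618 F [3.2887 3.5311 4.2519] T [ 1.0096 -0.6234  0.0854]
```

View pics/screwed.png

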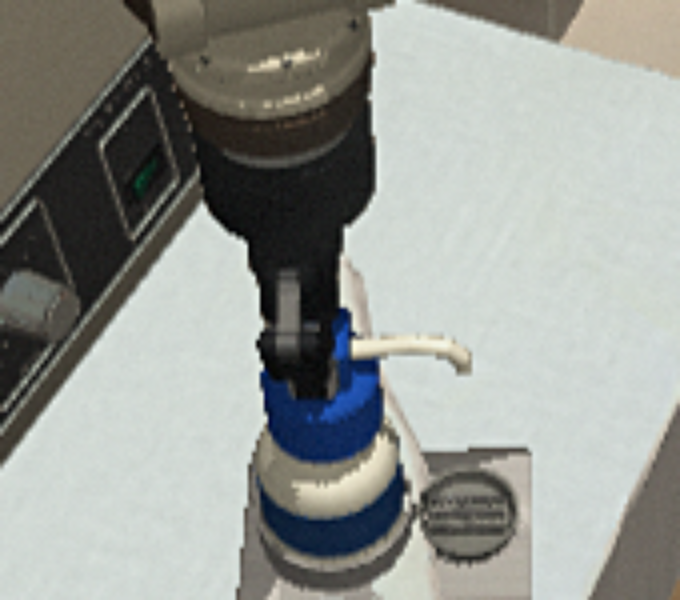

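The spout now leaves towards the tray, with its mouth at crop (465,370) and the tray at (467,515). I release, back off and check both views.

Run:
```python
from h import *
s=bot.get_state();
bot.move_gripper(.06); st("open")
P0=s["position"]; bot.move_linear([P0[0],P0[1],.26],velocity=.12); 
bot.set_joints(ik((.30,.02,.3),-156,bot.get_state()["qpos"][5])); st("away")
ims=[]
for n,(u0,v0) in (("scene",(200,260)),("top",(150,185))):
    p,d=bot.grab_frame(n); P=cloud(n,d); np.savez(f"pics/f_{n}.npz",p=p,d=d)
    ims.append(cv2.resize(p[v0:v0+100,u0:u0+95,::-1],None,fx=4.2,fy=4.2,interpolation=cv2.INTER_NEAREST))
    hsv=cv2.cvtColor(p,cv2.COLOR_RGB2HSV);X,Y,Z=P[...,0],P[...,1],P[...,2]
    k=(hsv[...,0]>100)&(hsv[...,0]<125)&(hsv[...,1]>150)&(np.hypot(X-.467,Y-.411)<.05)&(Z>.165)
    q=P[k];print(n,k.sum(),q.mean(0),cv2.minAreaRect(q[:,:2].astype(np.float32)))
    A=np.c_[q[:,:2]-q[:,:2].mean(0),np.ones(len(q))];print("tilt deg",np.degrees(np.linalg.lstsq(A,q[:,2],rcond=None)[0][:2]))
    k=(hsv[...,1]<100)&(Z>.125)&(Z<.18)&(np.hypot(X-.467,Y-.411)>.025)&(np.hypot(X-.467,Y-.411)<.085)
    q=P[k];r=np.hypot(q[:,0]-.467,q[:,1]-.411);f=q[r>.058].mean(0);print("tip",f,r.max(),np.degrees(np.arctan2(f[1]-.411,f[0]-.467)))
cv2.imwrite("pics/final.png",np.hstack(ims))
```

```text
open t25.61 [0.4667 0.4107 0.1611] yaw-156.0 F [-0.033   0.2455  1.0714] w0.0600 q6 0.303
away t28.15 [0.3005 0.0203 0.2999] yaw-156.0 F [0.5315 0.4886 0.7925] w0.0598 q6 -0.352
scene 229 [0.465  0.4125 0.1725] ((0.4657788574695587, 0.41098839044570923), (0.03009173460304737, 0.031210361048579216), 27.334064483642578)
tilt deg [ 0.5624 -2.0001]
tip [0.4065 0.3854 0.1543] 0.07262450468184108 -157.0873473043289
top 175 [0.4639 0.4072 0.1712] ((0.46450066566467285, 0.40786415338516235), (0.030874311923980713, 0.029153533279895782), 21.832670211791992)
tilt deg [0.9612 2.8104]
tip [0.4064 0.3819 0.1552] 0.07503089935062256 -154.35834571994636
```

View pics/final.png

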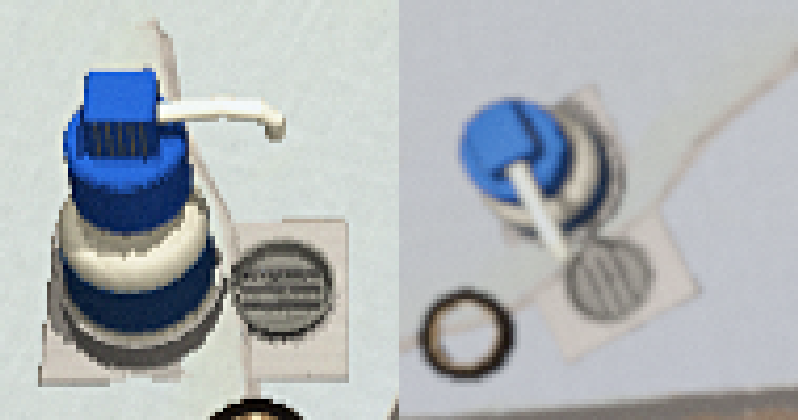

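The head is level and sunk about 15 mm below the rim. The spout bearing measures about -156° (-157° and -154° in the two views), matching the tray's -156°. The tape and dropper look untouched.

```bash
python3 -c "
from bench import bot
print(bot.close_job())"
```

```text
the job is handed in; nothing more can be done
None
```

The dispenser head is screwed on about 15 mm below the rim, level and let go, with its spout over the drip tray; I handed the job in at about 28 s of the 51 s allowed, but no verdict came back.

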